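# Offer up the nest plate over the pad printer's shuttle slide

## Robot

A 7-joint arm with a two-finger parallel gripper is mounted at the origin on the work surface. World frame = base frame: x ahead of the robot, y to its left, z up, the work surface at z = 0. Lengths are in m, angles in rad, forces in N, time in s.
With the tool pointing down it reaches from about 0.4 to 0.85 m from the base axis. Payload 10.4 kg.
Tool frame: the origin (TCP) lies midway between the tips of the shut fingers; the grasp point (between the pads) lies 19 mm behind it; x points along the fingers, y is the direction in which the jaws open and shut, and the axes are right-handed (so a half turn about x gives the same grasp; the last joint's range is limited). The gripper opens to 87 mm and grips with 3 to 60 N. Pads are 19 mm wide; open, the fingers measure 117 mm over their backs; the gripper's body (75 mm by 190 mm) begins 51 mm behind the grasp point.
Start: joints at [1.238, 0.332, -0.065, 1.46, 0.022, 1.35, -0.088], TCP at [0.191, -0.595, 0.223] pointing down, gripper open.
Joint ranges: [-2.6, 2.6], [-0.5, 2.12], [-1.47, 1.34], [0.16, 2.42], [-1.27, 4.41], [0.06, 2.06], [-2.6, 2.6]. Speed limits (rad/s): [2.22, 2.22, 2.79, 2.79, 3.14, 3.14, 3.14].

## Interface

Orientations are given as a unit quaternion [x, y, z, w].
In Python, from bench import r gives the robot as it stands.
- The arm moves only by the shell command python3 -m jog 'ROWS' [OPENING] [FORCE]. ROWS is JSON, a list of rows, each an object with "slide": the shift along the tool's x, y, z in cm, a list of three; "roll": the turn about the tool's x in degrees. A call has 1 to 5 rows; each row is the pose to reach, as a shift and turn from the pose measured when the call began, along the tool's axes at that moment; what a row does not reach only later rows make up. A row lasts 1/12 s, in which the tool goes at most 41.7 mm and 7.16 degrees, less where a joint would pass 70% of its speed; a pose out of reach is approached as far as the arm can. A call with a gripper value outside its range is refused whole. OPENING is the closure, from 0 (fully open) to 1 (shut), set as the call begins (- or left out, the last holds). The fingers move at their own pace and stop on an object; FORCE is the grip in N (left out, the last holds). Time passes only in rows, so rows that repeat a pose let the fingers close. It gives the time, the measured TCP pose, the force and the opening at its end, in the units of the state.
- r.read_state(): the state, without advancing time (a new reading comes with each control period).
- r.camera(name): name is "side" or "top"; returns the picture (480x640x3 uint8, red, green, blue); there is no depth.
- r.camera_info(name): a dict with "intrinsics" (3x3 intrinsics, pixels), "k1" (the pictures are not rectified: a ray, as slopes to the right and down, at radius r is drawn at 1 + k1 r^2 times it, then the intrinsics apply), "R" (3x3) and "t" (3): a world point X has camera coordinates R X + t. Camera axes: x right, y down, z forward; pixel columns grow to the right and rows downward; lengths in m; the calibration is good to about 2 mm. A picture is of the moment at which its call begins. camera_info takes no time and is no camera call.
- r.close_job(): hands the job in, once; it reports no verdict.
The state is a dict: "time": time; "joint_positions": joint angles; "joint_vel": joint speeds; "joint_torque": joint torques, N m; "ee_pos": TCP position; "eef_rot": TCP orientation; "ft_force": force on the tool from outside, world axes, zero at the start; "torque": the same for the moment, N m; "width": finger opening in m.
Only numpy, scipy, OpenCV 4.12 (cv2) and the standard library are available. Lean on these libraries where they do the work, as an engineer would, in place of code of your own. Each camera call takes 0.05 s, during which the arm holds its last target.

## Task

We are fitting the printing nest to the shuttle slide. First push the carriage (the black knob is its handle) gently along its rails until it is fully home against the end stop; then pick up the nest plate (grip the resin nest) and hold it level about 10 mm, a finger's thickness, above the carriage, its pair of holes over the pair and its single hole over the single, so that looking straight down each plate hole shows the whole tapped hole below. Finish while still holding it there, steady and clear of the slide, so that I can slip the shims under and start the screws; leave the cab shells, the pad and the ink tin where they are.

Things in the scene. Friction and masses are not known exactly. Their poses are not given: they have to be found in the camera images.
- slide_unit: Shuttle slide unit fixed to the bench: dark steel base 320 x 110 x 12 mm with two aluminium rails and, at its +x end, a steel stop block (20 x 80 mm, top 55 mm above the bench) with an orange-tipped stop screw. Origin: centre of the base's underside, on the bench. Its x axis runs along the rails towards the stop (roughly to the robot's right), z up.
- carriage (a joint): Travel of the carriage along slide_unit's +x, in m: 0 = farthest from the stop, 0.090 = hard against the stop. Starts 40 to 90 mm short of it. Sliding it takes 3 N of friction plus 15 N per m/s; it stays where it is left.
- carriage_face (a point): Centre of the top face of the carriage's aluminium plate (130 mm along the rails, 100 mm across, 12 mm thick, face 50 mm above the bench); moves with the carriage; axes as slide_unit. A tongue 40 mm wide reaches 112 mm back from this point along -x and carries the knob.
- carriage_knob (a point): Middle of the upright black knob on the carriage's tongue, 93 mm behind carriage_face (-x), 85 mm above the bench. Cylinder 26 mm in diameter, from 74 to 112 mm above the bench, on a 12 mm stem that rises from the tongue; pushed along +x, or pinched, it takes the carriage along.
- carriage_hole0 (a point): Mouth of a tapped 8 mm hole in the carriage's top face, one of the pair at the stop end: x = +50, y = +32 mm from carriage_face.
- carriage_hole1 (a point): Mouth of the other tapped 8 mm hole of the pair: x = +50, y = -32 mm from carriage_face.
- carriage_hole2 (a point): Mouth of the single tapped 8 mm hole at the knob end: x = -50, y = 0 mm from carriage_face.
- nest_plate: Loose nest plate, about 0.4 kg, flat on the bench: metal plate 130 x 90 x 8 mm with three 14 mm through holes, carrying a yellowish cast-resin nest shaped like a lorry cab. Origin: centre of the plate's underside; x along its length (towards the pair of holes and the nest's sloping windscreen), z up.
- nest_grip (a point): Middle of the nest's upper block, x = -8, z = 40 mm from nest_plate's origin. The nest is 44 mm wide (y -22 to +22 mm, flat parallel sides); from the plate's origin its foot spans x -35 to +35 mm, z 8 to 32 mm, its upper block x -35 to +15 mm, z 30 to 56 mm (top).
- plate_hole0 (a point): Lower mouth of a 14 mm hole of the pair in the nest plate: x = +50, y = +32, z = 0 mm from nest_plate's origin; belongs over carriage_hole0.
- plate_hole1 (a point): Lower mouth of the other 14 mm hole of the pair: x = +50, y = -32, z = 0 mm; belongs over carriage_hole1.
- plate_hole2 (a point): Lower mouth of the single 14 mm hole: x = -50, y = 0, z = 0 mm; belongs over carriage_hole2.
- cab_a: Bystander: white plastic lorry-cab shell, 72 x 54 x 72 mm, standing on the bench; origin at the centre of its underside.
- cab_b: Bystander: a second such cab shell; origin at the centre of its underside.
- pad: Bystander: pink silicone printing pad on a round wooden base, 84 mm across, 61 mm high, dome up; origin at the centre of its underside.
- ink_tin: Bystander: ink tin with a blue band, 77 mm across, 62 mm high; origin at the centre of its underside.
Mind the look-alikes: they are no part of the job. Of the things that look like the nest_plate, take the one that is nearest to the robot's base at the start.

How it is judged:
On the way, in this order (a step that is already met when the one before it is completed fails the run):
1. the carriage stands fully home against its stop while the nest plate still lies on the bench (value of joint carriage above 0.0885 m and height (world z) of nest_plate below 0.01 m), for 0.2 s.
2. the nest plate is picked up in the gripper, clear of the bench (height (world z) of nest_plate above 0.03 m and contact force between the fingers and nest_plate above 1 N), for 0.2 s.
At the end, for the whole second after the job is handed in: The carriage is within 1.5 mm of its stop; the gripper holds the nest plate still, not touching the slide unit, level within 3.4 degrees, its underside 4 to 18 mm above the carriage's face, and each plate hole is within 3 mm (horizontally) of its tapped hole (value of joint carriage above 0.0885 m and horizontal distance between plate_hole0 and carriage_hole0 below 0.003 m and horizontal distance between plate_hole1 and carriage_hole1 below 0.003 m and horizontal distance between plate_hole2 and carriage_hole2 below 0.003 m and z of each of plate_hole0, plate_hole1, plate_hole2 in the frame of carriage_face above 0.004 m and z of nest_plate in the frame of carriage_face below 0.018 m and angle between nest_plate's own z axis and vertical below 0.06 rad and contact force between nest_plate and slide_unit below 0.1 N and contact force between the fingers and nest_plate above 1 N and linear speed of nest_plate below 0.01 m/s and angular speed of nest_plate below 0.1 rad/s); the arm keeps its last pose, push and grip.
It fails at once if the carriage is flung along faster than 0.35 m/s (velocity of joint carriage above 0.35 m/s).
It fails at once if a cab shell, the pad or the ink tin is moved by more than 20 mm (distance of any of cab_a, cab_b, pad, ink_tin from where it was at the start of the episode above 0.02 m).
It also fails if it takes over 54 s, if anything falls off the work surface, if the arm or the gripper's body presses on something with over 40 N, if the wrist force passes 120 N, or if a joint passes its speed limit or range.

## Working session

There is one attempt and no reset: what is moved stays moved. The work goes in short steps, Python scripts to look and compute and a shell command to move; the robot and the scene stay as the last step left them, time stands still between calls to the robot, and variables do not carry over. Pictures are saved under pics/ and viewed, and the job is handed in when it is done.

```bash
mkdir -p pics; ls; python3 - <<'E'
from bench import r
import cv2
print(r.read_state())
for n in ("top","side"):
    im=r.camera(n); cv2.imwrite(f"pics/{n}0.png",im[:,:,::-1]); print(n,r.camera_info(n))
E
```

```text
pics
{'time': 0.0, 'joint_positions': array([ 1.23842247,  0.33283653, -0.06468959,  1.46097503,  0.02159792,
        1.3498885 , -0.08848446]), 'joint_vel': array([-0.00023222,  0.00052039, -0.00031776, -0.0004157 , -0.00011956,
        0.00014196,  0.0006798 ]), 'joint_torque': array([-1.24270522e-03, -6.23253393e+01,  2.40046339e-02, -3.89886689e+01,
       -6.13275007e-02,  3.98778473e-02,  1.89715565e-04]), 'ee_pos': array([ 0.19039395, -0.59487581,  0.22175989]), 'eef_rot': array([-0.69853944, -0.10958253,  0.69874126, -0.10860467]), 'ft_force': array([0.55826425, 0.35275842, 0.24929948]), 'torque': array([-0.02260571,  0.03824077, -0.01920626]), 'width': 0.08721074039539893}
top {'intrinsics': array([[570.70287127,   0.        , 316.08027373],
       [  0.        , 570.70287127, 242.22154444],
       [  0.        ,   0.        ,   1.        ]]), 'k1': -0.16131819648992035, 'R': array([[ 0.02968028, -0.99954623, -0.00514019],
       [-0.99935669, -0.0295703 , -0.02029286],
       [ 0.02013166,  0.00573918, -0.99978087]]), 't': array([0.16832561, 0.57039573, 1.26177601])}
side {'intrinsics': array([[585.33190946,   0.        , 311.21472559],
       [  0.        , 585.33190946, 254.23202025],
       [  0.        ,   0.        ,   1.        ]]), 'k1': -0.07822588402264345, 'R': array([[ 9.46716498e-01, -3.22068084e-01,  1.49175747e-04],
       [-1.61999595e-01, -4.76596702e-01, -8.64066962e-01],
       [ 2.78359487e-01,  8.18002282e-01, -5.03376860e-01]]), 't': array([-0.49670853,  0.28724014,  0.80231026])}
```

View pics/top0.png

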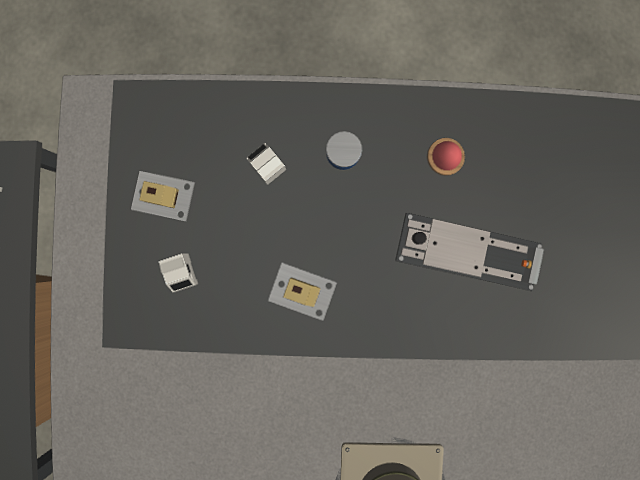

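View pics/side0.png

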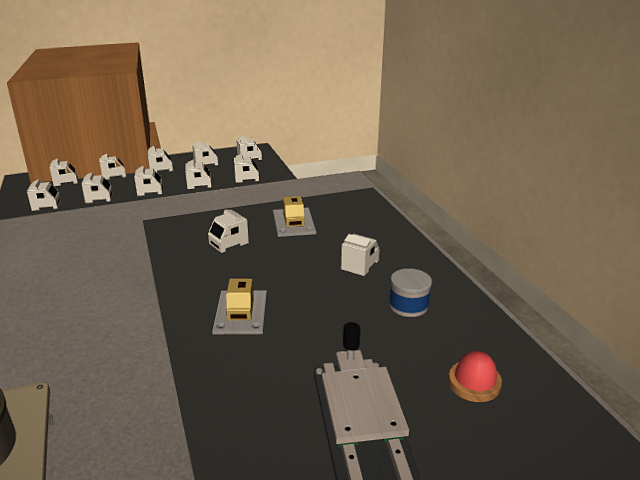

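Two nest-plate look-alikes in the top view: one at (163,196), one at (303,292). The robot base is near (392,500), so the (303,292) one is nearest. I'll confirm this and read the holes in enlarged crops.

```bash
python3 - <<'E'
import cv2
a=cv2.imread("pics/top0.png"); b=cv2.imread("pics/side0.png")
def crop(im,x,y,w,h,s,n): cv2.imwrite(n,cv2.resize(im[y:y+h,x:x+w],None,fx=s,fy=s,interpolation=cv2.INTER_CUBIC))
crop(a,260,255,80,70,8,"pics/c_nest.png")
crop(a,390,205,160,90,5,"pics/c_slide.png")
E
```

```text
(no output)
```

View pics/c_nest.png

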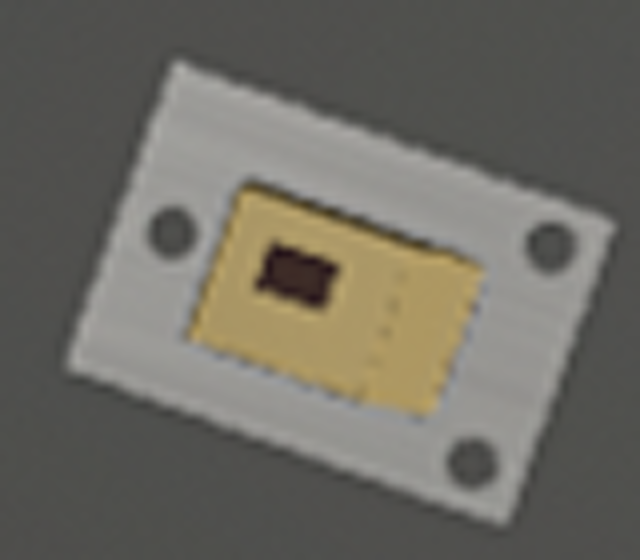

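View pics/c_slide.png

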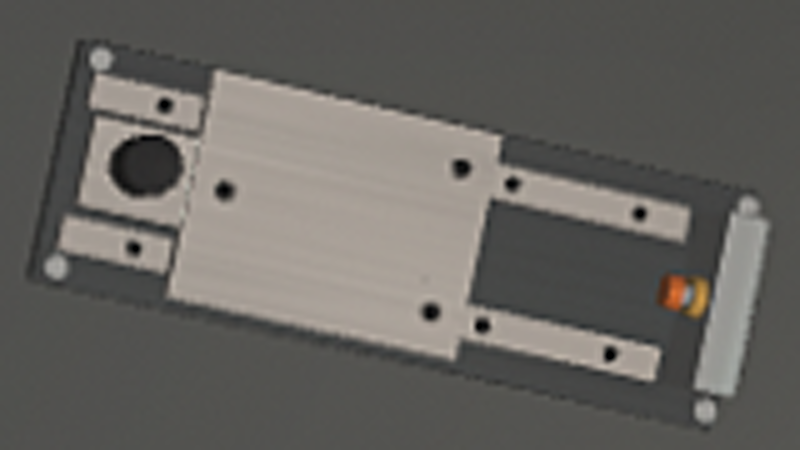

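The crop confirms the near one: metal plate with three holes, pair on the right at crop (550,248) and (472,463), single at (172,233). In the slide crop the holes are at (461,168), (430,312) and (225,191), and the knob top is at (147,165). Next I fit the poses.

```bash
cat > h.py <<'E'
import numpy as np, cv2
from scipy.optimize import least_squares
from scipy.spatial.transform import Rotation as Ro
from bench import r
def info(n):
    i=r.camera_info(n); return i["intrinsics"],i["k1"],np.array(i["R"]),np.array(i["t"])
def proj(n,X):
    K,k,R,t=info(n); c=np.atleast_2d(X)@R.T+t; s=c[:,:2]/c[:,2:]; s=s*(1+k*(s**2).sum(1,keepdims=True))
    return s@K[:2,:2].T+K[:2,2]
def up(p,x0,y0,s): return (np.array(p,float)+.5)/s-.5+[x0,y0]
def bp(n,p,z):
    return np.array([least_squares(lambda q:proj(n,[q[0],q[1],z])[0]-a,[.5,-.1]).x for a in p])
def fit2(m,w): # planar rigid: world=R(th)m+c
    f=lambda v:(m@np.array([[np.cos(v[2]),np.sin(v[2])],[-np.sin(v[2]),np.cos(v[2])]])+v[:2]-w).ravel()
    th=np.arctan2(*(w[0]-w[2])[::-1])-np.arctan2(*(m[0]-m[2])[::-1])
    q=least_squares(f,[*w.mean(0),th]); return q.x,f(q.x).reshape(-1,2)*1e3
def crop(im,x,y,w,h,s,n): cv2.imwrite(n,cv2.resize(im[y:y+h,x:x+w],None,fx=s,fy=s,interpolation=cv2.INTER_CUBIC))
H=np.array([[50,32],[50,-32],[-50,0]])/1e3
E
python3 - <<'E'
from h import *
np.set_printoptions(precision=4,suppress=True)
w=bp("top",up([(550,248),(472,463),(172,233)],260,255,8),.008)
print("plate holes",*fit2(H,w))
w=bp("top",up([(617,222),(505,525),(178,62),(70,370)],260,255,8),.008)
print("plate corners",*fit2(np.array([[65,45],[65,-45],[-65,45],[-65,-45]])/1e3,w))
w=bp("top",up([(461,168),(430,312),(225,191)],390,205,5),.05)
c,e=fit2(H,w);print("carr holes",c,e)
w=bp("top",up([(500,137),(457,360),(215,70),(170,297)],390,205,5),.05)
print("carr corners",*fit2(np.array([[65,50],[65,-50],[-65,50],[-65,-50]])/1e3,w))
k=bp("top",up([(147,165)],390,205,5),.112);print("knob",k)
d=np.array([np.cos(c[2]),np.sin(c[2])]); print("knob pred",c[:2]-.093*d)
# stop block top corners z=.055
w=bp("top",up([(768,220),(728,395),(740,212),(697,390)],390,205,5),.055); print("stopblk",w, w.mean(0))
s=r.read_state(); print(s['ee_pos'],Ro.from_quat(s['eef_rot']).as_matrix())
print("side check", proj("side",[[c[0],c[1],.05]]))
E
```

```text
plate holes [ 0.4553  0.2126 -1.8876] [[ 0.2423 -0.061 ]
 [-0.2668  0.0455]
 [ 0.0244  0.0156]]
plate corners [ 0.4551  0.2123 -1.8864] [[ 0.0846 -0.2451]
 [-0.4472 -0.8292]
 [-0.255   0.3178]
 [ 0.6176  0.7565]]
carr holes [ 0.5614 -0.1196 -1.7579] [[-0.0733  0.0112]
 [-0.0782 -0.294 ]
 [ 0.1515  0.2828]]
carr corners [ 0.5612 -0.12   -1.7542] [[ 0.8449 -1.2092]
 [-0.0543  0.3039]
 [-0.4892 -0.1029]
 [-0.3014  1.0082]]
knob [[ 0.5787 -0.0256]]
knob pred [ 0.5787 -0.0283]
stopblk [[ 0.5649 -0.3128]
 [ 0.4879 -0.2965]
 [ 0.5681 -0.2998]
 [ 0.4898 -0.2822]] [ 0.5277 -0.2978]
[ 0.1904 -0.5949  0.2218] [[-0.0004  0.3049 -0.9524]
 [ 0.0012 -0.9524 -0.3049]
 [-1.     -0.0013  0.0001]]
side check [[362.3191 400.5956]]
```

```bash
python3 - <<'E'
from h import *
b=cv2.imread("pics/side0.png")
crop(b,300,310,140,110,5,"pics/s_slide.png"); crop(b,200,265,80,75,7,"pics/s_nest.png")
E
```

```text
(no output)
```

View pics/s_slide.png

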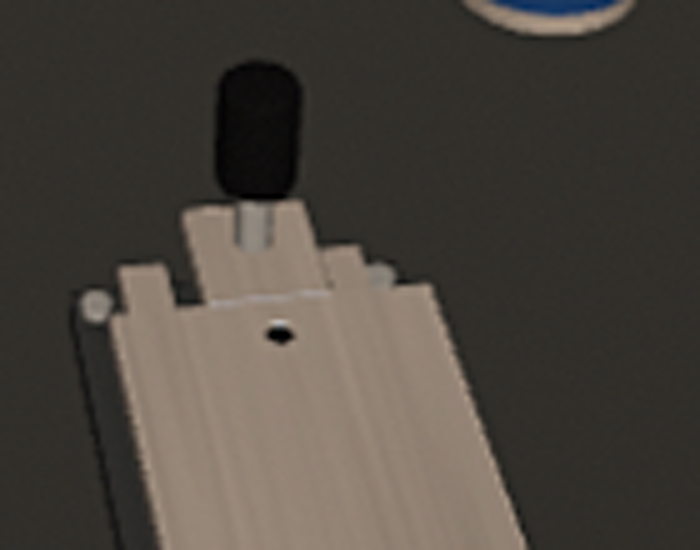

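View pics/s_nest.png

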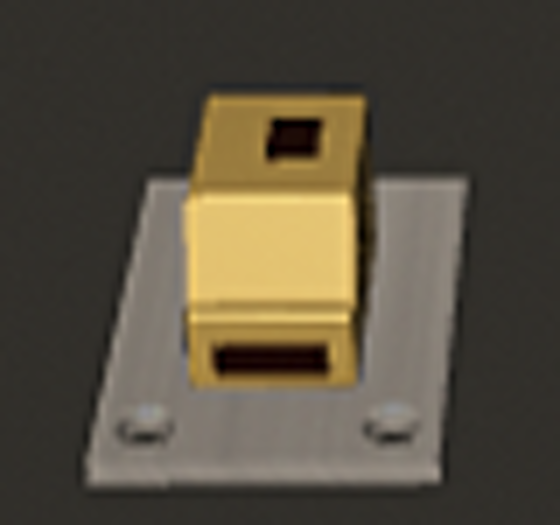

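```bash
cat >> h.py <<'E'
def need(p,yaw):
    """cm in tool axes and roll deg to bring TCP to p with tool y at world yaw (deg), tool down"""
    s=r.read_state(); M=Ro.from_quat(s['eef_rot']).as_matrix(); d=M.T@(np.array(p)-s['ee_pos'])*100
    a=np.degrees(np.arctan2(M[1,1],M[0,1])); print("t",s['time'],"slide",d.round(2),"roll",round(-((yaw-a+180)%360-180),2),"tcp",s['ee_pos'].round(4),"F",s['ft_force'].round(2),"w",round(s['width'],4),"tilt",np.degrees(np.arccos(-M[2,0])).round(2))
E
python3 -c "
from h import *
need([.590,.032,.22],-10.7)"
```

```text
t 0.1 slide [  0.24 -47.53 -57.17] roll -61.55 tcp [ 0.1904 -0.5949  0.2218] F [0.81 0.09 0.41] w 0.0871 tilt 0.07
```

```bash
python3 -m jog '[{"slide":[0,-2.4,-2.9],"roll":-6},{"slide":[0,-4.8,-5.8],"roll":-12},{"slide":[0,-7.2,-8.7],"roll":-18},{"slide":[0,-9.6,-11.6],"roll":-24},{"slide":[0,-12,-14.5],"roll":-30}]' 1 20; python3 -c "
from h import *
need([.590,.032,.22],-10.7)"
```

```text
time: 0.52
ee_pos: [0.2925, -0.4346, 0.2216]
eef_rot: [-0.646, -0.288, 0.646, -0.287]
ft_force: [0.3, -0.2, -0.1]
width: 0.0614
t 0.5167 slide [  0.21  -9.07 -54.59] roll -31.26 tcp [ 0.2925 -0.4346  0.2216] F [ 0.35 -0.24 -0.08] w 0.0614 tilt 0.1
```

```bash
python3 -m jog '[{"slide":[0,-0.7,-4],"roll":-6},{"slide":[0,-1.4,-8],"roll":-12},{"slide":[0,-2.1,-12],"roll":-18},{"slide":[0,-2.8,-16],"roll":-24},{"slide":[0,-3.5,-20],"roll":-30}]'; python3 -c "
from h import *
need([.590,.032,.22],-10.7)"
```

```text
time: 0.93
ee_pos: [0.4006, -0.2606, 0.2217]
eef_rot: [-0.548, -0.447, 0.548, -0.446]
ft_force: [1.5, -0.4, 0.6]
width: 0.0282
t 0.9333 slide [  0.18  12.63 -32.49] roll -0.97 tcp [ 0.4006 -0.2606  0.2217] F [ 1.45 -0.42  0.55] w 0.0282 tilt 0.1
```

```bash
python3 -m jog '[{"slide":[0,1.4,-3.6],"roll":-1},{"slide":[0,2.8,-7.2],"roll":-1},{"slide":[0,4.2,-10.8],"roll":-1},{"slide":[0,5.6,-14.4],"roll":-1},{"slide":[0,7,-18],"roll":-1}]'; python3 -m jog '[{"slide":[0,1.4,-3.6],"roll":0},{"slide":[0,2.8,-7.2],"roll":0},{"slide":[0,4.2,-10.8],"roll":0},{"slide":[0,5.6,-14.4],"roll":0},{"slide":[0,5.6,-14.4],"roll":0}]';python3 -c "
from h import *
need([.590,.032,.082],-10.7)"
```

```text
time: 1.35
ee_pos: [0.506, -0.0968, 0.2217]
eef_rot: [-0.544, -0.452, 0.545, -0.451]
ft_force: [1.0, -0.1, -0.5]
width: 0.0015
time: 1.77
ee_pos: [0.589, 0.0428, 0.221]
eef_rot: [0.543, 0.456, -0.542, 0.452]
ft_force: [0.5, 1.6, 0.6]
width: 0.0006
t 1.7667 slide [13.9   0.33  1.12] roll 0.51 tcp [0.589  0.0428 0.221 ] F [0.52 1.55 0.63] w 0.0006 tilt 0.34
```

```bash
python3 -m jog '[{"slide":[3,0.3,0],"roll":0.5},{"slide":[6,0.3,0],"roll":0.5},{"slide":[9,0.3,0],"roll":0.5},{"slide":[12,0.3,0],"roll":0.5},{"slide":[13.6,0.3,0],"roll":0.5}]'; python3 -c "
from h import *
need([.5787,-.028,.085],-10.7)
cv2.imwrite('pics/side1.png',r.camera('side')[:,:,::-1])
"
```

```text
time: 2.18
ee_pos: [0.5897, 0.0426, 0.0811]
eef_rot: [-0.544, -0.454, 0.545, -0.448]
ft_force: [-0.5, -1.3, -0.4]
width: 0.0002
t 2.1833 slide [-0.42  0.23  7.14] roll 0.02 tcp [0.5897 0.0426 0.0811] F [-0.51 -1.3  -0.37] w 0.0002 tilt 0.47
```

View pics/side1.png

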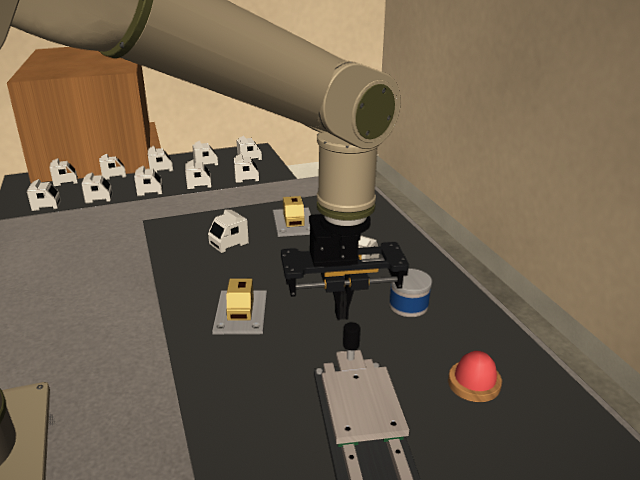

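The closed fingers at (342,305) stand behind the knob at (352,336), well clear of the tin. Next I push slowly along tool z.

```bash
python3 -m jog '[{"slide":[-0.3,0.2,1],"roll":0},{"slide":[-0.3,0.2,2],"roll":0},{"slide":[-0.3,0.2,3],"roll":0},{"slide":[-0.3,0.2,3.8],"roll":0},{"slide":[-0.3,0.2,4.4],"roll":0}]'; python3 -m jog '[{"slide":[0,0,0.8],"roll":0},{"slide":[0,0,1.6],"roll":0},{"slide":[0,0,2.4],"roll":0},{"slide":[0,0,3.2],"roll":0},{"slide":[0,0,4],"roll":0}]';python3 -c "
from h import *
need([.5787,-.028,.085],-10.7)
"
```

```text
time: 2.65
ee_pos: [0.5829, -0.0034, 0.0831]
eef_rot: [-0.544, -0.454, 0.546, -0.448]
ft_force: [-0.2, 0.2, 0.3]
width: 0.0003
time: 3.07
ee_pos: [0.5756, -0.0429, 0.0835]
eef_rot: [-0.544, -0.454, 0.545, -0.448]
ft_force: [0.5, 4.7, 3.2]
width: 0.0004
t 3.0667 slide [-0.15  0.02 -1.52] roll -0.06 tcp [ 0.5756 -0.0429  0.0835] F [0.46 4.68 3.23] w 0.0004 tilt 0.46
```

```bash
python3 -m jog '[{"slide":[0,0,0.7],"roll":0},{"slide":[0,0,1.4],"roll":0},{"slide":[0,0,2.1],"roll":0},{"slide":[0,0,2.4],"roll":0}]';python3 -c "
from h import *
need([.5787,-.028,.085],-10.7)
cv2.imwrite('pics/side2.png',r.camera('side')[:,:,::-1])
cv2.imwrite('pics/top2.png',r.camera('top')[:,:,::-1])
"
```

```text
time: 3.4
ee_pos: [0.5709, -0.0681, 0.0833]
eef_rot: [-0.544, -0.453, 0.546, -0.448]
ft_force: [0.7, 3.5, 2.2]
width: 0.0002
t 3.4 slide [-0.16  0.01 -4.08] roll -0.13 tcp [ 0.5709 -0.0681  0.0833] F [0.74 3.51 2.25] w 0.0002 tilt 0.45
```

View pics/top2.png

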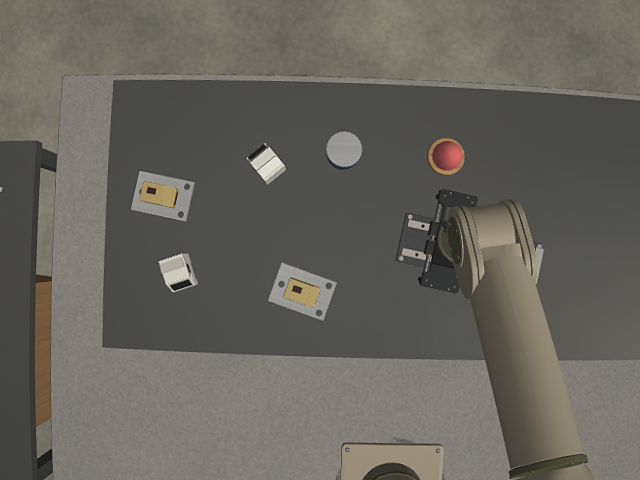

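View pics/side2.png

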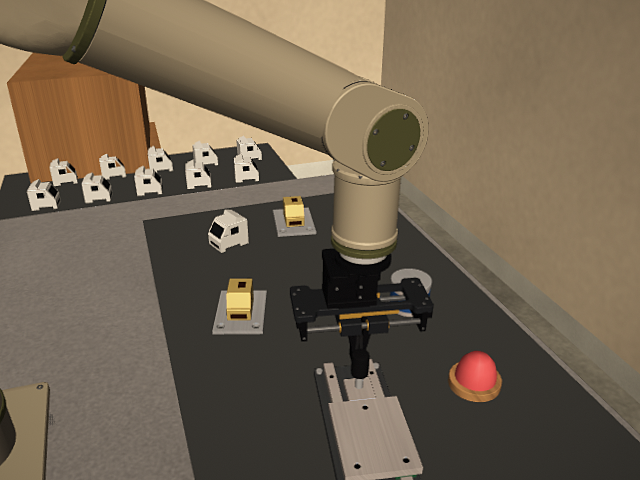

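The carriage follows; the knob sits ahead of the fingers at (360,362) in the side view. I keep pushing, more slowly.

```bash
for i in 1 2; do :; done; python3 -m jog '[{"slide":[0,0,0.4],"roll":0},{"slide":[0,0,0.8],"roll":0},{"slide":[0,0,1.2],"roll":0},{"slide":[0,0,1.6],"roll":0}]'; python3 -c "
from h import *
need([.5787,-.028,.085],-10.7)
"
```

```text
time: 3.83
ee_pos: [0.5677, -0.0839, 0.0831]
eef_rot: [-0.544, -0.453, 0.546, -0.448]
ft_force: [0.7, 4.0, 1.9]
width: 0.0003
t 3.8333 slide [-0.18  0.03 -5.69] roll -0.13 tcp [ 0.5677 -0.0839  0.0831] F [0.71 4.01 1.93] w 0.0003 tilt 0.47
```

```bash
python3 -m jog '[{"slide":[0,0,0.3],"roll":0},{"slide":[0,0,0.6],"roll":0},{"slide":[0,0,0.9],"roll":0},{"slide":[0,0,1.2],"roll":0}]'; python3 -c "
from h import *
need([.5787,-.028,.085],-10.7)
"
```

```text
time: 4.17
ee_pos: [0.5662, -0.0912, 0.0832]
eef_rot: [0.545, 0.455, -0.544, 0.448]
ft_force: [4.4, 23.6, -0.8]
width: 0.0007
t 4.1667 slide [-0.12  0.06 -6.44] roll 0.05 tcp [ 0.5662 -0.0912  0.0832] F [ 4.38 23.64 -0.82] w 0.0007 tilt 0.63
```

The force jumps to 24 N, so the carriage is at the stop. I hold there briefly, then back off.

```bash
python3 -m jog '[{"slide":[0,0,0.1],"roll":0},{"slide":[0,0,0.2],"roll":0},{"slide":[0,0,0.2],"roll":0},{"slide":[0,0,0.2],"roll":0}]';  python3 -m jog '[{"slide":[0,0,-1],"roll":0},{"slide":[0,0,-3],"roll":0},{"slide":[0,0,-5],"roll":0},{"slide":[0,0,-5.5],"roll":0}]' 0; python3 -c "
from h import *
c=np.array([.4553,.2126]);th=-1.8876
g=c-.008*np.array([np.cos(th),np.sin(th)]); print(g)
need([*g,.16],np.degrees(th)+90)
"
```

```text
time: 4.5
ee_pos: [0.5663, -0.0909, 0.0832]
eef_rot: [0.545, 0.456, -0.542, 0.448]
ft_force: [1.2, 9.9, 0.7]
width: 0.0006
time: 4.83
ee_pos: [0.5765, -0.034, 0.0839]
eef_rot: [0.545, 0.457, -0.542, 0.448]
ft_force: [0.3, 0.7, -0.1]
width: 0.0195
[0.45779225 0.22020189]
t 4.8333 slide [ -7.23 -16.31 -22.95] roll 7.76 tcp [ 0.5765 -0.034   0.0839] F [ 0.26  0.66 -0.12] w 0.0195 tilt 0.78
```

```bash
python3 -m jog '[{"slide":[-3,-0.5,-0.5],"roll":0},{"slide":[-6,-1.5,-2],"roll":2},{"slide":[-8,-3.6,-5],"roll":4},{"slide":[-8.5,-5.9,-8.3],"roll":6},{"slide":[-8.5,-8.2,-11.5],"roll":7.7}]' 0; python3 -m jog '[{"slide":[0,-0.5,-4],"roll":0},{"slide":[0,-1,-8],"roll":0}]' 0; python3 -c "
from h import *
c=np.array([.4553,.2126]);th=-1.8876
g=c-.008*np.array([np.cos(th),np.sin(th)]); print(g)
need([*g,.16],np.degrees(th)+90)
cv2.imwrite('pics/top3.png',r.camera('top')[:,:,::-1])
"
```

```text
time: 5.25
ee_pos: [0.5174, 0.0931, 0.1728]
eef_rot: [0.575, 0.418, -0.571, 0.41]
ft_force: [0.8, 0.3, -0.4]
width: 0.0522
time: 5.42
ee_pos: [0.5329, 0.172, 0.1746]
eef_rot: [0.576, 0.416, -0.572, 0.411]
ft_force: [1.7, -1.0, 0.9]
width: 0.066
[0.45779225 0.22020189]
t 5.4167 slide [ 1.5  -8.65 -2.18] roll -0.31 tcp [0.5329 0.172  0.1746] F [ 1.73 -1.01  0.86] w 0.066 tilt 0.51
```

View pics/top3.png

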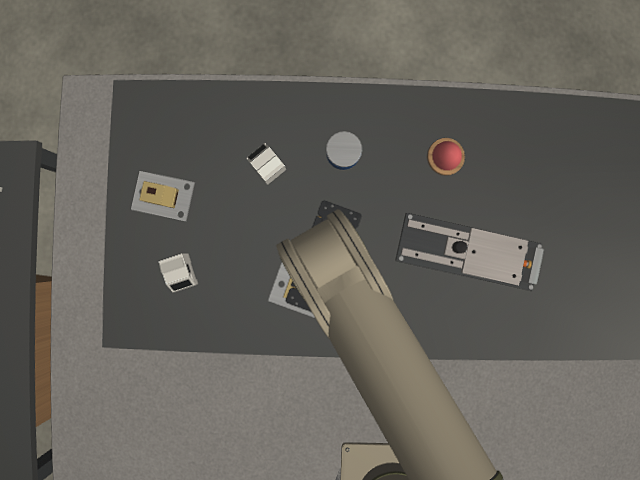

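The slide is unobstructed: the carriage stands at the stop end, with holes near (474,252), (522,247) and (515,276). I'll enlarge that and measure.

```bash
python3 - <<'E'
from h import *
a=cv2.imread("pics/top3.png")
crop(a,445,215,110,80,7,"pics/c_slide3.png")
E
```

```text
(no output)
```

View pics/c_slide3.png

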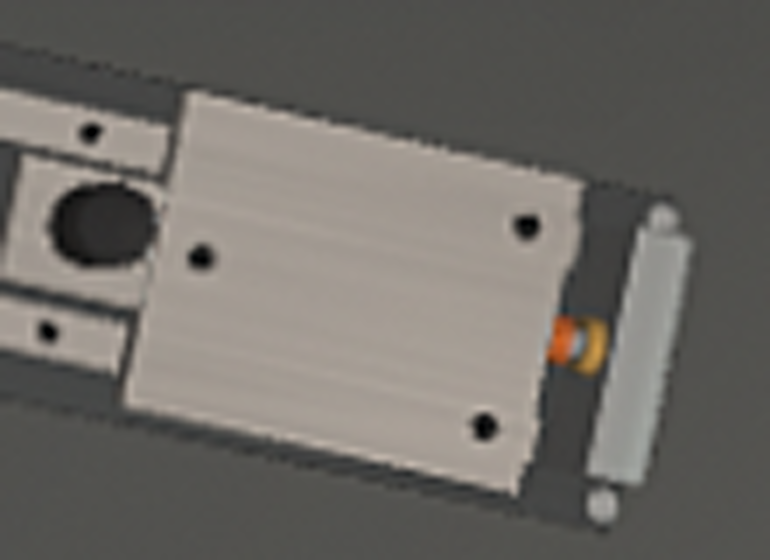

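```bash
python3 -m jog '[{"slide":[0,-4,-1],"roll":0},{"slide":[0,-8,-2],"roll":0},{"slide":[0,-8.6,-2.2],"roll":-0.3},{"slide":[0,-8.6,-2.2],"roll":-0.3}]' 0; python3 -c "
from h import *
c=np.array([.4553,.2126]);th=-1.8876
g=c-.008*np.array([np.cos(th),np.sin(th)])
need([*g,.023],np.degrees(th)+90)
cv2.imwrite('pics/side4.png',r.camera('side')[:,:,::-1])
"
```

```text
time: 5.8
ee_pos: [0.4551, 0.2308, 0.1756]
eef_rot: [0.573, 0.422, -0.566, 0.415]
ft_force: [-0.7, -0.2, 0.7]
width: 0.0858
t 5.8 slide [15.25  0.61  1.13] roll 0.79 tcp [0.4551 0.2308 0.1756] F [-0.68 -0.24  0.67] w 0.0858 tilt 0.76
```

View pics/side4.png

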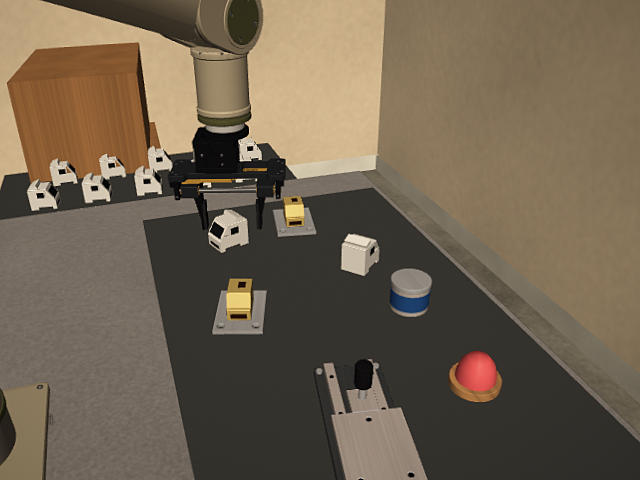

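The carriage face touches the orange stop tip at crop (555,340), with holes at (527,227), (484,427) and (201,257). The side view shows the jaws straddling the line above the chosen nest. Now I descend.

```bash
python3 - <<'E'
from h import *
np.set_printoptions(precision=4,suppress=True)
c,e=fit2(H,bp("top",up([(527,227),(484,427),(201,257)],445,215,7),.05)); print(c,np.degrees(c[2]),e)
E
python3 -m jog '[{"slide":[3,0.6,1.1],"roll":0.8},{"slide":[6,0.6,1.1],"roll":0.8},{"slide":[8.5,0.6,1.1],"roll":0.8},{"slide":[8.5,0.6,1.1],"roll":0.8}]' 0; python3 -c "
from h import *
c=np.array([.4553,.2126]);th=-1.8876
g=c-.008*np.array([np.cos(th),np.sin(th)])
need([*g,.023],np.degrees(th)+90)
cv2.imwrite('pics/side5.png',r.camera('side')[:,:,::-1])
"
```

```text
[ 0.5452 -0.2057 -1.763 ] -101.00982566754224 [[ 0.0159  0.1352]
 [-0.0215  0.0265]
 [ 0.0056 -0.1617]]
time: 6.18
ee_pos: [0.4583, 0.2143, 0.0859]
eef_rot: [0.575, 0.417, -0.573, 0.409]
ft_force: [-0.2, -0.4, 0.0]
width: 0.0868
t 6.1833 slide [ 6.3  -0.2  -0.49] roll -0.36 tcp [0.4583 0.2143 0.0859] F [-0.25 -0.36  0.03] w 0.0868 tilt 0.61
```

View pics/side5.png

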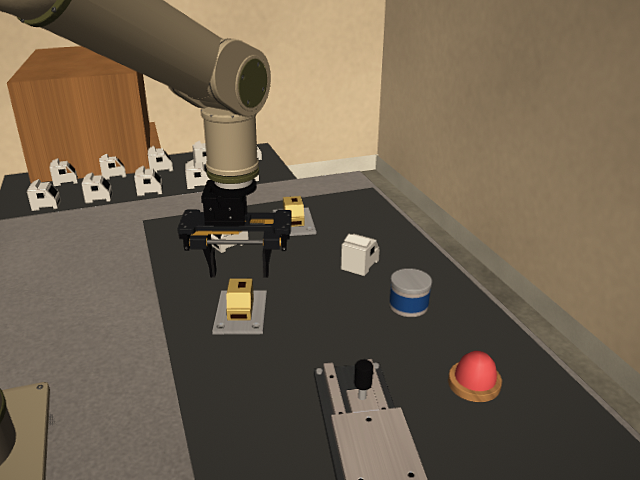

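The fingers at (211,275) and (267,275) straddle the nest column at 240. I continue down.

```bash
python3 -m jog '[{"slide":[2,-0.2,-0.5],"roll":-0.4},{"slide":[4,-0.2,-0.5],"roll":-0.4},{"slide":[5.5,-0.2,-0.5],"roll":-0.4},{"slide":[6.3,-0.2,-0.5],"roll":-0.4},{"slide":[6.3,-0.2,-0.5],"roll":-0.4}]' 0; python3 -c "
from h import *
c=np.array([.4553,.2126]);th=-1.8876
g=c-.008*np.array([np.cos(th),np.sin(th)])
need([*g,.023],np.degrees(th)+90)
a=r.camera('side')[:,:,::-1]
crop(a,170,200,140,145,4,'pics/side6.png')
"
```

```text
time: 6.65
ee_pos: [0.4592, 0.221, 0.0255]
eef_rot: [0.574, 0.419, -0.571, 0.411]
ft_force: [-0.7, -1.1, -0.2]
width: 0.0871
t 6.65 slide [ 0.25 -0.11  0.12] roll 0.03 tcp [0.4592 0.221  0.0255] F [-0.69 -1.05 -0.21] w 0.0871 tilt 0.64
```

View pics/side6.png

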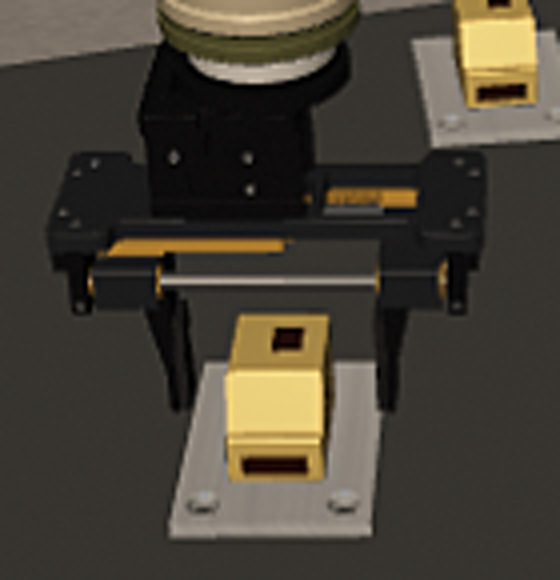

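The fingers at crop (180,400) and (388,400) straddle the nest evenly, above the plate. I close.

```bash
python3 -m jog '[{"slide":[0.1,-0.1,0.1],"roll":0},{"slide":[0.1,-0.1,0.1],"roll":0},{"slide":[0.1,-0.1,0.1],"roll":0},{"slide":[0.1,-0.1,0.1],"roll":0},{"slide":[0.1,-0.1,0.1],"roll":0}]' 1 45;python3 -m jog '[{"slide":[0,0,0],"roll":0},{"slide":[0,0,0],"roll":0},{"slide":[0,0,0],"roll":0},{"slide":[0,0,0],"roll":0}]' 1 45; python3 -c "
from h import *
need([.4578,.2202,.024],-18.15)
"
```

```text
time: 7.12
ee_pos: [0.4586, 0.2208, 0.0259]
eef_rot: [0.575, 0.419, -0.57, 0.412]
ft_force: [0.6, -0.4, 0.0]
width: 0.0616
time: 7.45
ee_pos: [0.4585, 0.221, 0.0259]
eef_rot: [0.575, 0.419, -0.57, 0.412]
ft_force: [-2.1, -0.8, 1.0]
width: 0.0437
t 7.45 slide [ 0.19 -0.04  0.1 ] roll 0.05 tcp [0.4585 0.221  0.0259] F [-2.05 -0.85  0.96] w 0.0437 tilt 0.66
```

Gripped, width 43.7 mm. I lift gently, then look.

```bash
python3 -m jog '[{"slide":[0,0,0],"roll":0},{"slide":[-0.5,0,0],"roll":0},{"slide":[-1.5,0,0],"roll":0},{"slide":[-3,0,0],"roll":0},{"slide":[-4.5,0,0],"roll":0}]';python3 -m jog '[{"slide":[-2,0,0],"roll":0},{"slide":[-4,0,0],"roll":0},{"slide":[-6,0,0],"roll":0},{"slide":[-7.5,0,0],"roll":0},{"slide":[-7.5,0,0],"roll":0}]'; python3 -c "
from h import *
d=np.array([np.cos(np.radians(-100.8)),np.sin(np.radians(-100.8))])
g=np.array([.5452,-.2057])-.0085*d
need([*g,.15],-10.8)
a=r.camera('side')[:,:,::-1]
cv2.imwrite('pics/side7.png',a)
"
```

```text
time: 7.87
ee_pos: [0.458, 0.2203, 0.0717]
eef_rot: [0.574, 0.419, -0.571, 0.412]
ft_force: [0.5, 0.9, -3.5]
width: 0.0438
time: 8.28
ee_pos: [0.4596, 0.2204, 0.1502]
eef_rot: [0.576, 0.418, -0.569, 0.412]
ft_force: [-0.2, 0.5, -3.5]
width: 0.0433
t 8.2833 slide [-0.49 21.25 37.  ] roll -7.27 tcp [0.4596 0.2204 0.1502] F [-0.22  0.49 -3.53] w 0.0433 tilt 0.74
```

View pics/side7.png

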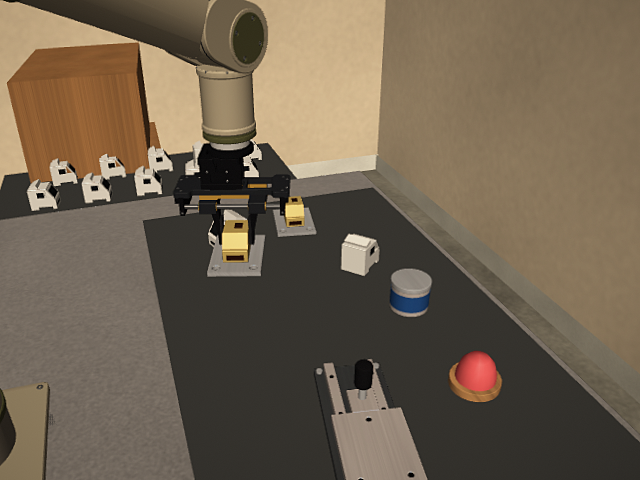

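The plate is lifted level at (236,255). I carry it over at about z 0.18 to clear the knob.

```bash
python3 -m jog '[{"slide":[-1.5,1,1.8],"roll":-1},{"slide":[-3,2.5,4.5],"roll":-2},{"slide":[-3.5,4.2,7.4],"roll":-3},{"slide":[-3.5,6,10.4],"roll":-4},{"slide":[-3.5,7.8,13.4],"roll":-5}]';python3 -m jog '[{"slide":[0,1.6,3],"roll":-0.5},{"slide":[0,3.2,6],"roll":-1},{"slide":[0,4.8,9],"roll":-1.5},{"slide":[0,6.3,11.5],"roll":-2},{"slide":[0,7.5,13.5],"roll":-2.3}]'; python3 -c "
from h import *
d=np.array([np.cos(np.radians(-100.8)),np.sin(np.radians(-100.8))])
g=np.array([.5452,-.2057])-.0085*d
need([*g,.15],-10.8)
"
```

```text
time: 8.75
ee_pos: [0.491, 0.0662, 0.1808]
eef_rot: [0.556, 0.443, -0.551, 0.437]
ft_force: [1.1, -0.1, -5.1]
width: 0.0438
time: 9.17
ee_pos: [0.5331, -0.0852, 0.1774]
eef_rot: [0.547, 0.454, -0.543, 0.447]
ft_force: [0.5, 0.5, -4.5]
width: 0.0438
t 9.1667 slide [ 2.61  3.45 10.78] roll -0.01 tcp [ 0.5331 -0.0852  0.1774] F [ 0.48  0.55 -4.49] w 0.0438 tilt 0.65
```

```bash
python3 -m jog '[{"slide":[0,1,3.3],"roll":0},{"slide":[0,2,6.6],"roll":0},{"slide":[0,3,9],"roll":0},{"slide":[0,3.4,10.5],"roll":0},{"slide":[0,3.4,10.8],"roll":0}]';python3 -m jog '[{"slide":[0,0,0],"roll":0},{"slide":[0,0,0],"roll":0}]'; python3 -c "
from h import *
d=np.array([np.cos(np.radians(-100.8)),np.sin(np.radians(-100.8))])
g=np.array([.5452,-.2057])-.0085*d
need([*g,.0859],-10.8)
cv2.imwrite('pics/side8.png',r.camera('side')[:,:,::-1])
cv2.imwrite('pics/top8.png',r.camera('top')[:,:,::-1])
"
```

```text
time: 9.58
ee_pos: [0.5452, -0.2013, 0.1743]
eef_rot: [0.547, 0.454, -0.545, 0.445]
ft_force: [-0.2, 0.8, -4.9]
width: 0.0436
time: 9.75
ee_pos: [0.5446, -0.2004, 0.1732]
eef_rot: [0.547, 0.454, -0.545, 0.445]
ft_force: [0.5, 0.6, -4.3]
width: 0.0436
t 9.75 slide [ 8.73  0.23 -0.25] roll -0.23 tcp [ 0.5446 -0.2004  0.1732] F [ 0.52  0.55 -4.31] w 0.0436 tilt 0.79
```

View pics/side8.png

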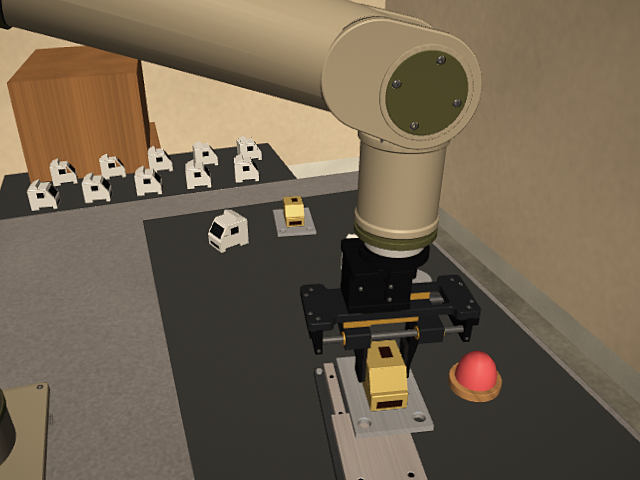

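View pics/top8.png

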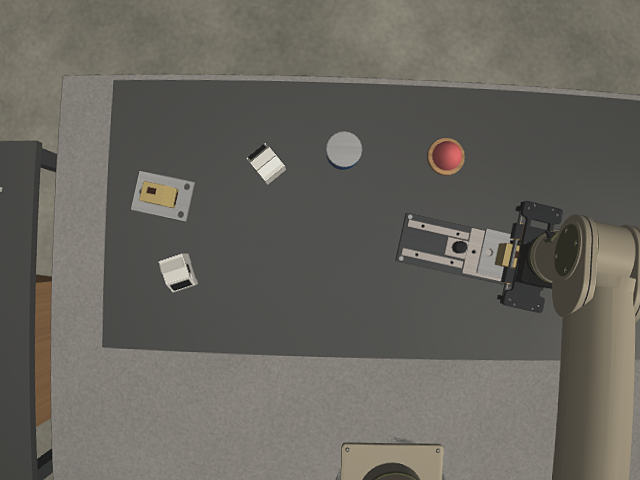

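The plate is over the carriage; in the top view its single hole at (489,252) lies near the carriage axis. I descend in stages, correcting as I go.

```bash
python3 -m jog '[{"slide":[1.5,0.2,-0.3],"roll":-0.2},{"slide":[3,0.2,-0.3],"roll":-0.2},{"slide":[4.5,0.2,-0.3],"roll":-0.2},{"slide":[6,0.2,-0.3],"roll":-0.2},{"slide":[6,0.2,-0.3],"roll":-0.2}]';python3 -m jog '[{"slide":[0,0,0],"roll":0},{"slide":[0,0,0],"roll":0}]'; python3 -c "
from h import *
need([.5469,-.1969,.0859],-10.8)
cv2.imwrite('pics/side9.png',r.camera('side')[:,:,::-1])
cv2.imwrite('pics/top9.png',r.camera('top')[:,:,::-1])
crop(cv2.imread('pics/side9.png'),310,330,140,150,4,'pics/s9.png')
"
```

```text
time: 10.27
ee_pos: [0.5458, -0.1944, 0.1112]
eef_rot: [0.545, 0.457, -0.544, 0.446]
ft_force: [-0.5, 0.7, -3.8]
width: 0.044
time: 10.43
ee_pos: [0.546, -0.1934, 0.1118]
eef_rot: [0.545, 0.458, -0.543, 0.446]
ft_force: [-0.4, -0.6, -4.7]
width: 0.0436
t 10.4333 slide [2.58 0.18 0.36] roll 0.25 tcp [ 0.546  -0.1934  0.1118] F [-0.43 -0.6  -4.71] w 0.0436 tilt 0.96
```

View pics/s9.png

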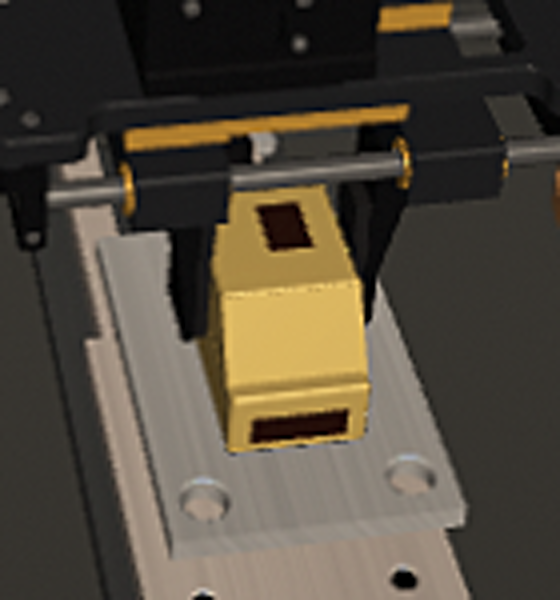

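The plate is aligned along the carriage, about 36 mm up, with carriage holes just in front at crop (203,597) and (404,579). Next is the final descent.

```bash
python3 -m jog '[{"slide":[0.5,0.2,0.35],"roll":0.2},{"slide":[1,0.2,0.35],"roll":0.2},{"slide":[1.5,0.2,0.35],"roll":0.2},{"slide":[1.9,0.2,0.35],"roll":0.2},{"slide":[2.2,0.2,0.35],"roll":0.2}]';python3 -m jog '[{"slide":[0,0,0],"roll":0},{"slide":[0,0,0],"roll":0}]'; python3 -c "
from h import *
need([.5469,-.1969,.0865],-10.8)
cv2.imwrite('pics/side10.png',r.camera('side')[:,:,::-1])
cv2.imwrite('pics/top10.png',r.camera('top')[:,:,::-1])
crop(cv2.imread('pics/side10.png'),330,350,120,130,5,'pics/s10.png')
crop(cv2.imread('pics/top10.png'),440,200,120,90,6,'pics/t10.png')
"
```

```text
time: 10.95
ee_pos: [0.5472, -0.1975, 0.0894]
eef_rot: [0.546, 0.456, -0.544, 0.445]
ft_force: [-0.8, -0.1, -3.6]
width: 0.0436
time: 11.12
ee_pos: [0.547, -0.1973, 0.089]
eef_rot: [0.545, 0.457, -0.544, 0.445]
ft_force: [-1.0, 0.5, -4.0]
width: 0.0436
t 11.1167 slide [ 0.25 -0.01 -0.04] roll 0.01 tcp [ 0.547  -0.1973  0.089 ] F [-0.97  0.55 -3.97] w 0.0436 tilt 0.97
```

View pics/s10.png

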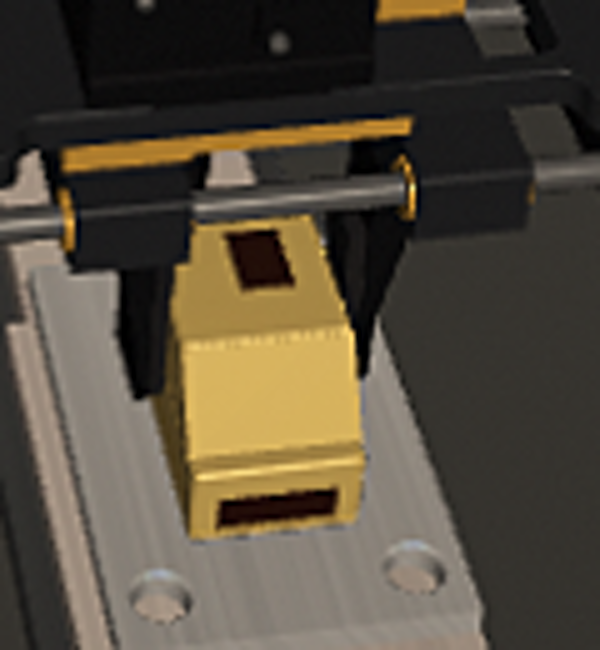

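View pics/t10.png

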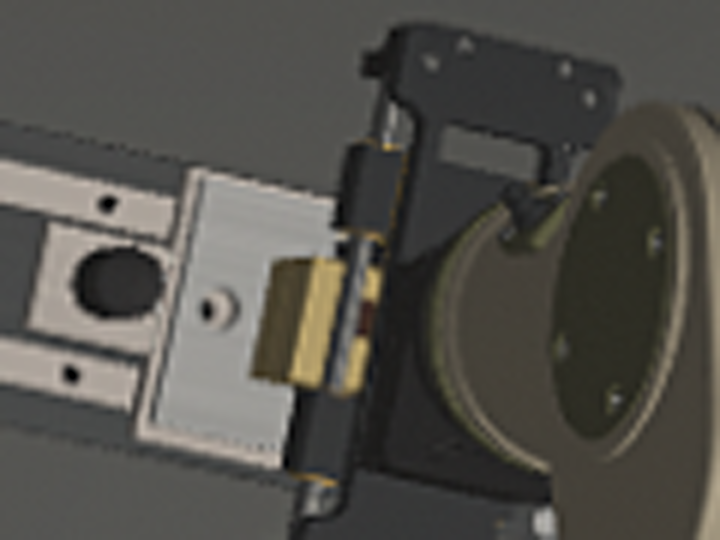

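```bash
python3 - <<'E'
from h import *
np.set_printoptions(precision=4,suppress=True)
th=np.radians(-100.9);R=np.array([[np.cos(th),-np.sin(th)],[np.sin(th),np.cos(th)]])
ch=(H@R.T)+[.5452,-.2057]; print("carriage holes",ch.round(4).tolist())
z=.0711
a=bp("top",up([(219,308)],440,200,6),z); print("top plate hole2",a,"err in slide axes mm",(a-ch[2])@R*1e3)
b=bp("side",up([(415,568),(160,597)],330,350,5),z); print("side",b,(b-ch[:2])@R*1e3)
# predicted pixel for perfect alignment
s=up([(0,0)],0,0,1)
P=np.c_[ch,[z]*3]; print("pred side crop",(proj("side",P)-[330,350]+.5)*5-.5); print("pred top crop",(proj("top",P)-[440,200]+.5)*6-.5)
# carriage holes in side9 for side/top consistency
print("side view of carr holes s9",bp("side",up([(404,579)],310,330,4),.05), ch[0])
E
```

```text
carriage holes [[0.5672, -0.2608], [0.5043, -0.2487], [0.5547, -0.1566]]
top plate hole2 [[ 0.5554 -0.1568]] err in slide axes mm [[0.0395 0.7732]]
side [[ 0.5683 -0.2597]
 [ 0.5054 -0.2471]] [[-1.3088  0.8741]
 [-1.8388  0.7861]]
pred side crop [[413.0461 572.6172]
 [158.4005 603.4035]
 [197.2771 295.6484]]
pred top crop [[501.4036 283.3346]
 [464.5965 457.8356]
 [218.44   310.1001]]
side view of carr holes s9 [[ 0.5679 -0.2595]] [ 0.5672 -0.2608]
```

```bash
python3 - <<'E'
from h import *
crop(cv2.imread('pics/top10.png'),460,225,40,55,10,'pics/t10b.png')
crop(cv2.imread('pics/side4.png'),320,350,120,130,5,'pics/s4b.png')
crop(cv2.imread('pics/side10.png'),345,450,90,30,8,'pics/s10b.png')
E
```

```text
(no output)
```

View pics/t10b.png

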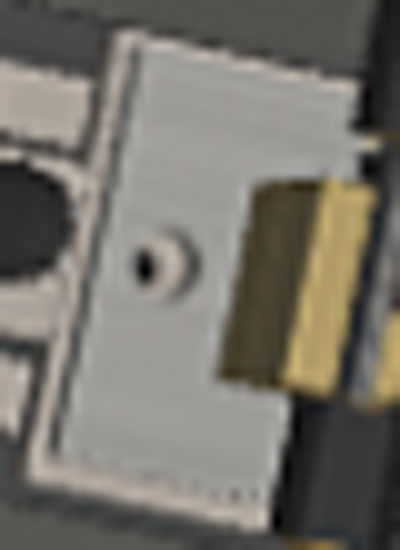

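View pics/s4b.png

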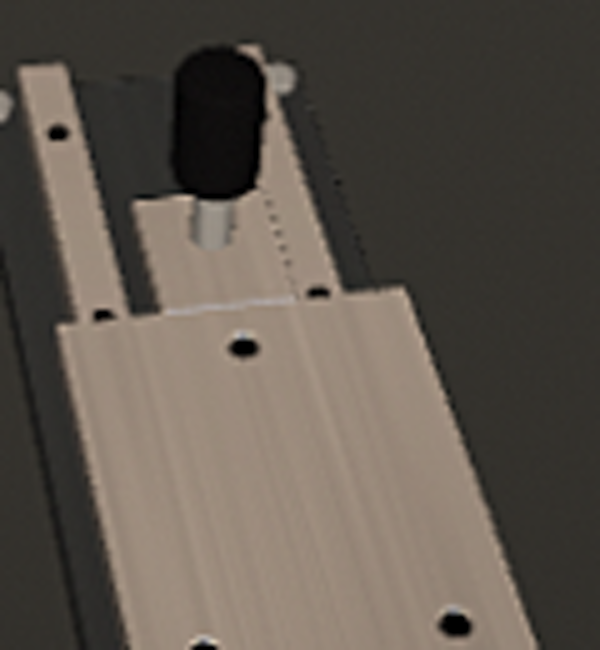

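View pics/s10b.png

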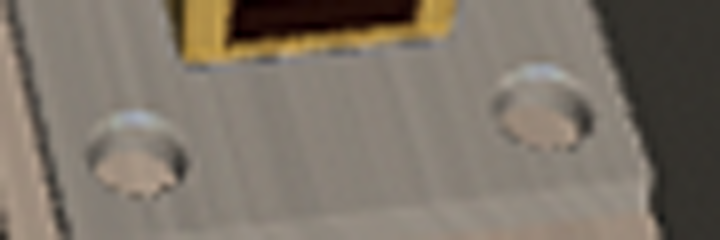

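```bash
python3 - <<'E'
from h import *
np.set_printoptions(precision=4,suppress=True)
th=np.radians(-100.9);R=np.array([[np.cos(th),-np.sin(th)],[np.sin(th),np.cos(th)]])
ch=(H@R.T)+[.5452,-.2057]
c=bp("side",up([(455,624),(244,346)],320,350,5),.05); bias=(c-ch[[0,2]])@R*1e3; print("side bias slide axes mm",bias)
for z in (.0711,.068,.074):
    b=bp("side",up([(543,109),(137,155)],345,450,8),z); print(z,"plate holes err vs top-cal",(b-ch[:2])@R*1e3)
a=bp("top",up([(163,265)],460,225,10),.0711); print((a-ch[2])@R*1e3)
E
```

```text
side bias slide axes mm [[-1.4784  0.4069]
 [-1.7139  0.6049]]
0.0711 plate holes err vs top-cal [[-1.3576  0.6808]
 [-1.9162  0.9114]]
0.068 plate holes err vs top-cal [[-3.8337  1.6963]
 [-4.3952  1.5866]]
0.074 plate holes err vs top-cal [[ 0.9587 -0.2691]
 [ 0.4029  0.2797]]
[[-0.3977  0.385 ]]
```

With the side camera's bias removed, all holes agree within about 0.5 mm and the underside is about 13 mm above the face. I trim 2.5 mm down and check steadiness.

```bash
python3 -m jog '[{"slide":[0.1,-0.03,-0.02],"roll":0},{"slide":[0.25,-0.05,-0.03],"roll":0},{"slide":[0.25,-0.05,-0.03],"roll":0},{"slide":[0.25,-0.05,-0.03],"roll":0},{"slide":[0.25,-0.05,-0.03],"roll":0}]'; python3 -c "
from h import *
need([.5465,-.1969,.0865],-10.9)
for i in range(4):
    im=r.camera('side' if i%2 else 'top')[:,:,::-1]; cv2.imwrite(f'pics/f{i}.png',im)
need([.5465,-.1969,.0865],-10.9)
crop(cv2.imread('pics/f2.png'),460,225,40,55,10,'pics/tf.png')
crop(cv2.imread('pics/f3.png'),345,450,90,30,8,'pics/sf.png')
"
```

```text
time: 11.63
ee_pos: [0.5469, -0.1971, 0.087]
eef_rot: [0.546, 0.456, -0.544, 0.445]
ft_force: [-0.5, 0.9, -4.4]
width: 0.0436
t 11.6333 slide [ 0.05 -0.04 -0.01] roll 0.11 tcp [ 0.5469 -0.1971  0.087 ] F [-0.5   0.87 -4.39] w 0.0436 tilt 0.92
t 11.8333 slide [ 0.06 -0.04 -0.01] roll 0.11 tcp [ 0.5469 -0.1971  0.0871] F [ 0.11  0.52 -4.51] w 0.044 tilt 0.92
```

View pics/tf.png

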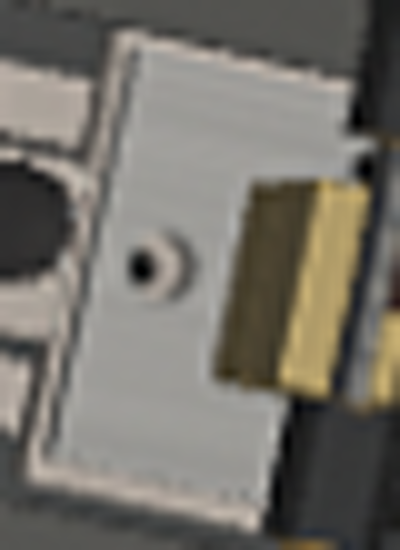

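View pics/sf.png

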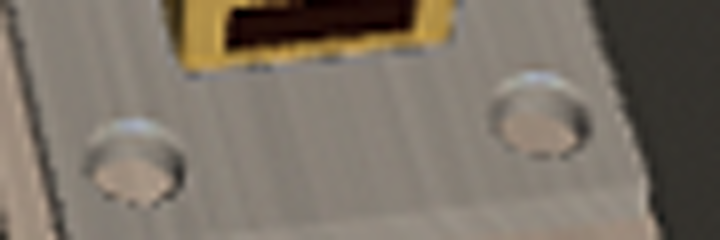

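View pics/f3.png

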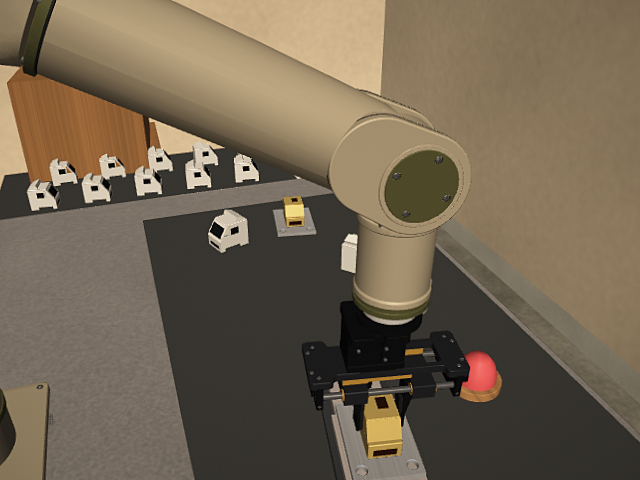

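```bash
python3 - <<'E'
from h import *
np.set_printoptions(precision=4,suppress=True)
th=np.radians(-100.9);R=np.array([[np.cos(th),-np.sin(th)],[np.sin(th),np.cos(th)]])
ch=(H@R.T)+[.5452,-.2057]
z=.0871-.0259+.008
b=bp("side",up([(541,115),(136,163)],345,450,8),z); print("pair err, bias removed",(b-ch[:2])@R*1e3-[-1.6,.5])
a=bp("top",up([(161,266),(142,267)],460,225,10),z); print("single",(a[:1]-ch[2])@R*1e3)
a=bp("top",up([(142,267)],460,225,10),.05); print("tapped seen",(a-ch[2])@R*1e3)
s=r.read_state();print(abs(s['joint_vel']).max())
E
```

```text
pair err, bias removed [[-0.1958  0.1735]
 [-0.3723  0.3596]]
single [[-0.2659  0.2053]]
tapped seen [[0.8409 0.3242]]
0.0011714763428849317
```

All errors are well under 1 mm and the arm is still. I hand in.

```bash
python3 -c "
from bench import r
print(r.close_job())"
```

```text
the job is handed in; nothing more can be done
None
```

The job is handed in, with the nest plate still held over the carriage. I pushed the carriage home by its knob, then gripped the nearer of the two nest plates by its nest and carried it over the slide. No verdict was given.

**Last checks, at 11.8 s of the 54 s allowed:**
- **Carriage:** the force rose to 24 N when it reached the stop, and the top view showed it touching the orange screw. The fitted travel was about 88 mm.
- **Holes:** all three plate holes measured within about 0.5 mm of their tapped holes. The tapped single hole, partly hidden by the plate, read about 0.9 mm off its earlier fitted position.
- **Height and level:** the underside is about 11 mm above the carriage face. I did not measure the plate's own tilt. The tool was tilted 0.9 degrees at the end, against 0.7 when it gripped the flat plate.
- **Grip and stillness:** the fingers hold the nest with 45 N set, at 43.6 to 44 mm opening. Joint speeds were near zero, and the 4.5 N downward load means only the plate's weight is carried.
- **Bystanders:** the arm never came near the cabs, the pad or the tin. They looked unmoved in the pictures, but I did not measure their positions again.

**Disagreement:** the side camera read about 1.6 mm differently from the top camera along the rails, within the stated calibration. I removed that offset using the carriage's own holes.

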